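# Jack up the cubby shelf by its lift tab and hold it

## Task

The end of the white cubby shelf must be held up so that its levelling feet can be adjusted. Clear of the shelf, first work the small jack's sprung lever dry: push it all the way down, then ease it slowly back all the way up without letting it snap. Then stand the jack upright on the table with its round saddle centred under the rubber pad of the shelf's lift tab (the one with the dome bolt on top), push the lever all the way down so that the jack raises the shelf, and finish still holding the lever down; do not push or lift the shelf with the robot itself, do not tip the jack, and leave everything else where it is.

Things in the scene. Friction and masses are not known exactly. Their poses are not given: they have to be found in the camera images.
- jack: Small lever jack, loose on the table, about 0.9 kg: a dark steel base plate 275 long (x from -160 to +115 mm), 90 wide, 10 thick, carrying from +x to -x a round saddle, an aluminium post and a lever. Origin on the plate's underside, straight below the post; z up, +x towards the saddle, -x along the lever.
- jack_post (a point): Point to grip for carrying, near the jack's centre of mass: on the axis of the aluminium post, which is 44 mm along the jack's x, 30 mm wide along its y, and reaches from the plate (10 mm) up to 85 mm above the table; this point is at 65 mm. Axes as the jack's. Nothing stands beside the post in the jack's y; the lever's two upright cheeks begin 47 mm from it towards -x and are 95 mm high.
- saddle_top (a point): Centre of the top face of the jack's round saddle, 40 mm across, flat. 85 mm from the post along the jack's +x; 46 mm above the table with the lever up. It rises 56 mm per radian of lever (35 mm for the full stroke).
- lever_pivot (a point): Hinge of the lever on the jack, 60 mm from the post along the jack's -x, 85 mm above the table. Hinge axis is the jack's y.
- lever_grip (a point): Centre of the lever's round rubber grip, 22 mm across and 75 mm long, 135 mm from the pivot. With the lever up, the lever rises 0.38 rad above level, away from the post (grip centre 135 mm above the table); fully down it points 0.24 rad below level (grip centre 53 mm above the table). The base plate ends 160 mm behind the post, so this point is beyond it.
- lever (a joint): Lever angle: 0 = up stop (where its spring holds it), 0.62 rad = down stop; grows as it is pushed down. Pushing at the grip takes about 2.5 to 5 N dry and about 7 to 10 N when the shelf is on the saddle; let go, it snaps back up.
- cubby: White melamine cubby shelf 280 x 260 mm, 240 high, 2.2 kg or so, with a tilt-out bin underneath. Origin on the table straight below the lift pad; its +x axis points level from the pad into the shelf, z up. The end panel with the lift tab is 48 mm from the pad. The shelf's far end stands on a fixed rubber rail, about which it tilts when jacked.
- lift_pad (a point): Centre of the underside of the marked lift point: a round rubber pad, 40 mm across, 62 mm above the table, under a steel tab 60 mm wide that sticks out of the end panel towards the cubby's -x, to 26 mm beyond the pad's centre. A dome bolt on the tab's top (83 mm above the table) is straight over it.
- shelf (a joint): Tilt of the shelf: 0 = standing on its feet; grows as the lift tab rises, the pad rising 330 mm per radian (full lever stroke gives about 0.056).
- power_bank: Charcoal power bank, 70 x 140 x 16 mm, lying on the table; origin under its centre. Leave alone.
- lip_balm: Blue lip balm tube, 19 mm across, 68 high, standing; origin under its centre. Leave alone.
- phone_stand: Folding aluminium stand, foot 90 x 80 mm, 165 high; origin under its foot's centre. Leave alone.
- spray: White plastic bottle, 56 mm across, 150 high, standing; origin under its centre. Leave alone.
- key_dish: Clear glass dish of keys, 104 mm across, 35 high, on top of the shelf (240 mm up); origin under its centre. Leave alone; it rides up with the shelf.
- parcel: Cardboard parcel 160 x 120 x 70 mm; origin under its centre. Leave alone.

How it is judged:
By the outcome, as a careful person would: the job done as asked, in the order asked, and still so for the second after the job is handed in, while the arm keeps its last pose, push and grip.
It also fails if it takes over 69 s, if anything falls off the work surface, if the arm or the gripper's body presses on something with over 40 N, if the wrist force passes 120 N, or if a joint passes its speed limit or range.

## Robot

A 6-joint arm with a two-finger parallel gripper is mounted at the origin on the work surface. World frame = base frame: x ahead of the robot, y to its left, z up, the work surface at z = 0. Lengths are in mm, angles in rad, forces in N, time in s.
With the tool pointing down it reaches from about 375 to 975 mm from the base axis. Payload 3.8 kg.
Tool frame: the origin (TCP) lies at the very end of the fingers, on their centre line; the grasp point (between the pads) lies 19 mm behind it; z points along the fingers, y is the line along which they close (so a half turn about z gives the same grasp; the last joint's range is limited). The gripper opens to 88 mm and grips with 3 to 60 N. Pads are 18 mm wide; open, the fingers measure 123 mm over their backs; the gripper's body (75 mm by 187 mm) begins 45 mm behind the grasp point.
Start: joints at [-1.253, 0.264, 1.604, -0, 1.274, -0.037], TCP at [234.491, -632.955, 238.706] pointing down, gripper open.
Joint ranges: [-2.63, 2.63], [-0.94, 2.18], [0.31, 2.57], [-1.31, 4.45], [0, 2.66], [-2.55, 2.55]. Speed limits (rad/s): [2.57, 2.57, 3.14, 3.14, 3.14, 3.14].

## Interface

Orientations are given as a unit quaternion [x, y, z, w].
In Python, from rig import manip gives the robot as it stands. The module is installed in compiled form; this text tells all that it offers.
- The arm moves only by the tool drive_tool, never from a script. Its argument "series" is a list of rows, each a list of 7 numbers: the turn, a rotation vector about the tool's x, y, z in rad, then the shift along the tool's x, y, z in mm, then the finger opening in mm, from 0 to 88.1. In form: [[rx, ry, rz, tx, ty, tz, grip], ...]. A call has 1 to 8 rows; each row is the pose to reach, as a shift and turn from the pose commanded when the call began, along the tool's axes at that moment; what a row does not reach only later rows make up. A row lasts 1/10 s, in which the tool goes at most 50 mm and 8.59 degrees, less where a joint would pass 70% of its speed; a pose out of reach is approached as far as the arm can. A call with a gripper value outside its range is refused whole. The fingers move at their own pace and stop on an object; "newtons" is the grip in N (left out, the last holds). Time passes only in rows, so rows that repeat a pose let the fingers close. It gives the time, the measured TCP pose, the force, the opening and the grip force at its end, in the units of the state.
- manip.get_state(): the state, without advancing time (a new reading comes with each control period).
- manip.read_camera(name): name is "scene" or "side" or "wrist"; returns the picture (384x512x3 uint8, red, green, blue); there is no depth.
- manip.calibration(name): a dict with "fovy" (degrees; the focal length in pixels is half the picture's height over the tangent of half this angle, whatever the lens; pixels are square), "cx", "cy" (the principal point, pixels), "D" ([k1, k2, p1, p2, k3] as OpenCV has them; the pictures are not rectified), "view" (4x4, takes a point from world to camera coordinates). Camera axes: x right, y down, z forward; pixel columns grow to the right and rows downward; lengths in mm; the calibration is good to about 2 mm. A picture is of the moment at which its call begins: read the wrist's pose just before it. calibration takes no time and is no camera call; for the wrist camera it gives the pose at the moment of the call.
- manip.close_job(): hands the job in; it is judged then, once.
The state is a dict: "time": time; "qpos": joint angles; "joint_velocities": joint speeds; "joint_torque": joint torques, N m; "tcp_pos": TCP position; "orientation": TCP orientation; "force": force on the tool from outside, world axes, zero at the start; "moment": the same for the moment, N m; "finger_gap": finger opening in mm; "finger_force": force on a finger pad.
Only numpy, scipy, OpenCV 4.12 (cv2) and the standard library are available. Lean on these libraries where they do the work, as an engineer would, in place of code of your own. Each camera call takes 0.05 s, during which the arm holds its last target. There are 200 camera calls.

## Working session

There is one attempt and no reset: what is moved stays moved. The work goes in short steps, Python scripts to look and compute and a tool call to move; the robot and the scene stay as the last step left them, time stands still between calls to the robot, and variables do not carry over. Pictures are saved under pics/ and viewed, at most 10 in all, crops included, and the job is handed in when it is done.

Besides the shell and the picture viewer there is one more tool, called after ">>>" by a JSON object that holds its "op" and its "data", one argument or row to a line. drive_tool: Moves the arm, as the interface text tells. Its arguments: {"type":"object","properties":{"series":{"type":"array"},"newtons":{"type":"number"}},"required":["series"]}

```bash
mkdir -p pics; cat > h.py <<'E'
import numpy as np, cv2, json
from rig import manip
from scipy.spatial.transform import Rotation as R
def K(c):
    f=192/np.tan(np.radians(c["fovy"])/2); return np.array([[f,0,c["cx"]],[0,f,c["cy"]],[0,0,1]])
def ray(c,uv):
    p=cv2.undistortPoints(np.array([[uv]],float),K(c),np.array(c["D"],float))[0,0]
    V=np.array(c["view"]); d=V[:3,:3].T@np.array([p[0],p[1],1]); return -V[:3,:3].T@V[:3,3], d/np.linalg.norm(d)
def atz(c,uv,z):
    o,d=ray(c,uv); return o+d*(z-o[2])/d[2]
def tri(obs):
    A=0;b=0
    for c,uv in obs:
        o,d=ray(c,uv); P=np.eye(3)-np.outer(d,d); A=A+P; b=b+P@o
    return np.linalg.solve(A,b)
def proj(c,p):
    V=np.array(c["view"]); r=cv2.Rodrigues(V[:3,:3])[0]
    return cv2.projectPoints(np.array(p,float).reshape(-1,1,3),r,V[:3,3],K(c),np.array(c["D"],float))[0][:,0]
def snap(n,tag):
    c=manip.calibration(n); im=manip.read_camera(n)[:,:,::-1]
    cv2.imwrite(f"pics/{tag}.png",im); json.dump({k:np.array(v).tolist() for k,v in c.items()},open(f"pics/{tag}.json","w")); return im,c
def load(t): return json.load(open(f"pics/{t}.json"))
E
python3 - <<'E'
from h import *
s=manip.get_state(); print(s)
a,_=snap("scene","s0"); b,_=snap("side","d0"); w,_=snap("wrist","w0")
cv2.imwrite("pics/sd0.png",cv2.resize(np.vstack([a,b]),None,fx=.78,fy=.78))
for n in("scene","side","wrist"):
    c=manip.calibration(n); print(n,c["fovy"],np.round(-np.array(c["view"])[:3,:3].T@np.array(c["view"])[:3,3]))
E
```

```text
{'time': 0.0, 'qpos': array([-1.25289773e+00,  2.64795944e-01,  1.60534925e+00, -3.36221968e-05,
        1.27366179e+00, -3.69231168e-02]), 'joint_velocities': array([-0.00020497, -0.00143873, -0.00218422, -0.00017785, -0.00236119,
       -0.00141134]), 'joint_torque': array([-6.29956776e-04, -5.02119076e+01, -3.56877673e+01,  7.25442055e-02,
        2.93444109e-02, -1.41811024e-04]), 'tcp_pos': array([ 234.26827067, -632.30740473,  237.37251017]), 'orientation': array([ 9.84302453e-01,  1.76486418e-01, -1.70942469e-04, -1.09400593e-03]), 'force': array([ 0.10777951,  0.38422091, -0.39086584]), 'moment': array([-0.00848118, -0.04580954,  0.01515145]), 'finger_force': 0.0, 'finger_gap': 88.14743463458117}
scene 45.98933981523311 [1071. -950.  821.]
side 51.985559954334065 [-127.  790.  895.]
wrist 66.2498831237761 [ 300. -609.  384.]
```

View pics/s0.png

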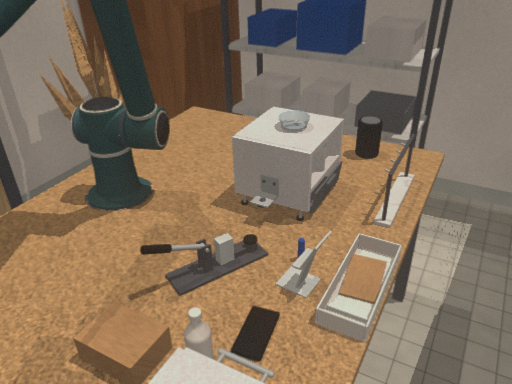

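View pics/d0.png

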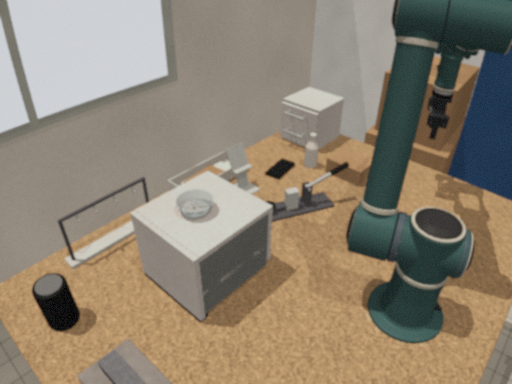

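The scene view shows the jack near (215,265), its lever pointing left and its saddle at (250,240). The lift tab is on the shelf at about (263,201). In the side view the jack is at (300,200). Next I'll enlarge both.

```bash
python3 - <<'E'
from h import *
a=cv2.imread("pics/s0.png")[165:305,130:330]; cv2.imwrite("pics/s0c.png",cv2.resize(a,None,fx=4,fy=4,interpolation=cv2.INTER_CUBIC))
b=cv2.imread("pics/d0.png")[140:240,230:370]; cv2.imwrite("pics/d0c.png",cv2.resize(b,None,fx=5,fy=5,interpolation=cv2.INTER_CUBIC))
E
```

```text
(no output)
```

View pics/s0c.png

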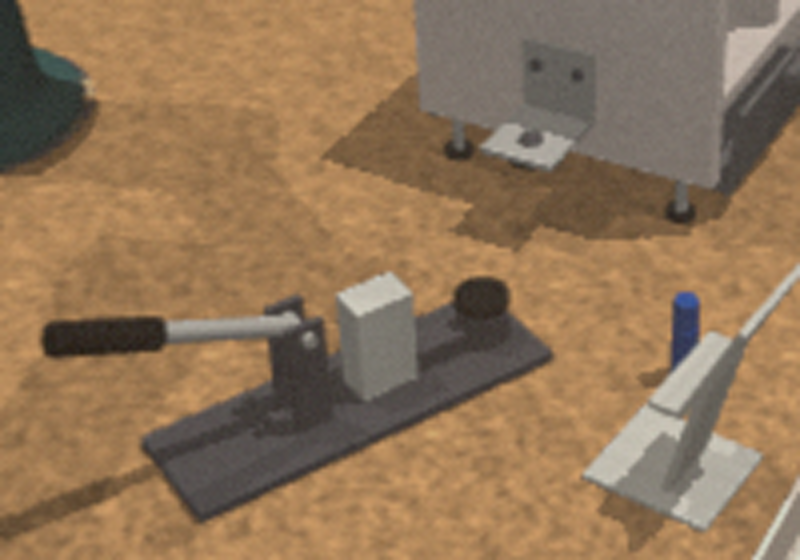

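View pics/d0c.png

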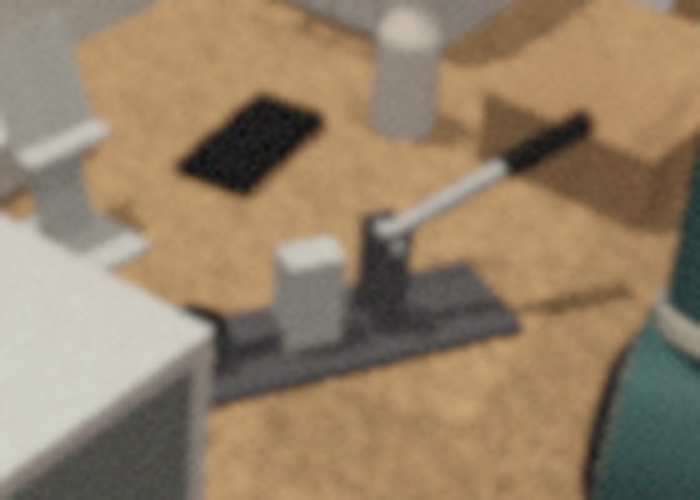

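```bash
python3 - <<'E'
from h import *
s=load("s0");d=load("d0")
S=lambda u,v:((u+.5)/4-.5+130,(v+.5)/4-.5+165)
D=lambda u,v:((u+.5)/5-.5+230,(v+.5)/5-.5+140)
np.set_printoptions(precision=1,suppress=True)
print("post top",tri([(s,S(376,293)),(d,D(311,253))]),atz(s,S(376,293),85),atz(d,D(311,253),85))
print("grip",tri([(s,S(105,337)),(d,D(547,142))]))
print("saddle",atz(s,S(481,290),46))
for uv in[(147,440),(203,517),(551,350)]: print("plate",atz(s,S(*uv),10))
print("plate side corner",atz(d,D(520,322),10),atz(d,D(470,264),10))
print("bolt",atz(s,S(531,134),82))
for uv in[(480,148),(513,118),(547,168)]: print("tab",atz(s,S(*uv),73))
for uv in[(458,152),(681,215)]: print("feet",atz(s,S(*uv),3))
print("panelbot",[atz(s,S(*uv),z) for uv,z in[((420,108),35),((718,187),35)]])
print("box top side", [atz(d,p,240) for p in [(270,208),(205,268),(135,215),(207,178)]])
print("box top scene", [atz(s,p,240) for p in [(236,135),(305,155),(342,124),(275,109)]])
for n,c in(("s",s),("d",d)): print(n,proj(c,[[0,0,0],[500,0,0]]))
E
```

```text
post top [ 524.1 -150.4   81.8] [ 525.9 -154.2   85. ] [ 522.1 -146.3   85. ]
grip [ 439.3 -317.4  134.1]
saddle [561.1 -76.   46. ]
plate [ 418.5 -276.2   10. ]
plate [ 494.2 -317.    10. ]
plate [614.5 -73.4  10. ]
plate side corner [ 413.9 -268.2   10. ] [ 482.6 -304.6   10. ]
bolt [525.   69.6  82. ]
tab [492.8  47.4  73. ]
tab [495.1  96.3  73. ]
tab [550.9  45.7  73. ]
feet [425.3 127.3   3. ]
feet [626.1 126.6   3. ]
panelbot [array([389.4, 129.1,  35. ]), array([653.9, 131.3,  35. ])]
box top side [array([391.1, 138.2, 240. ]), array([358.7, 403.8, 240. ]), array([634.2, 402.5, 240. ]), array([622.5, 154.4, 240. ])]
box top scene [array([402.7, 134. , 240. ]), array([644.7, 102.5, 240. ]), array([665.6, 351.2, 240. ]), array([416.1, 376.5, 240. ])]
s [[120.1 191.6]
 [244.8 230. ]]
d [[404.9 310.1]
 [269.2 231.5]]
```

>>> {"op": "drive_tool", "data": {
  "series": [
    [0, 0, -0.09, 45, -34, 0, 60],
    [0, 0, -0.18, 80, -61, 0, 60],
    [0, 0, -0.27, 120, -91, 0, 60],
    [0, 0, -0.36, 160, -121, 0, 60],
    [0, 0, -0.45, 198, -151, 0, 60],
    [0, 0, -0.54, 237, -181, 0, 60],
    [0, 0, -0.63, 276, -211, 0, 60],
    [0, 0, -0.72, 315, -241, 0, 60]
  ],
  "newtons": 20
}}

```text
time: 0.95
tcp_pos: [446.7, -295.6, 238.6]
orientation: [0.858, 0.513, 0.0, -0.0]
force: [1.0, -0.4, -0.4]
finger_gap: 59.5
finger_force: 0.0
```

```bash
python3 - <<'E'
from h import *
s=manip.get_state(); r=R.from_quat(s["orientation"]); print(s["time"],s["tcp_pos"],r.as_matrix(),s["qpos"])
P=np.array([495,-185,240]); print(r.inv().apply(P-s["tcp_pos"]))
E
```

```text
0.95 [ 446.65658496 -295.60258442  238.5574399 ] [[ 4.72894172e-01  8.81119233e-01 -8.74157027e-07]
 [ 8.81119231e-01 -4.72894171e-01  5.34630903e-05]
 [ 4.66939733e-05 -2.60526204e-05 -9.99999999e-01]] [-6.31166520e-01 -1.77084411e-04  1.90129281e+00  4.50838635e-05
  1.24050918e+00 -1.38608594e-01]
[120.31545076  -9.70704234  -1.4366892 ]
```

```bash
python3 - <<'E'
from h import *
snap("wrist","w1")
E
```

>>> {"op": "drive_tool", "data": {
  "series": [
    [0, 0, -0.01, 35, -3, 0, 60],
    [0, 0, -0.02, 80, -7, 0, 60],
    [0, 0, -0.03, 120, -10, 0, 60],
    [0, 0, -0.03, 150, -10, 0, 60],
    [0, 0, -0.03, 150, -10, 0, 60]
  ]
}}

```text
time: 1.5
tcp_pos: [509.7, -158.0, 238.5]
orientation: [0.85, 0.526, 0.0, -0.0]
force: [-0.3, 0.2, 0.1]
finger_gap: 59.9
finger_force: 0.0
```

```bash
python3 - <<'E'
from h import *
a=cv2.imread("pics/w1.png"); b,_=snap("wrist","w2")
cv2.imwrite("pics/w12.png",np.hstack([a,b])[:, :])
cv2.imwrite("pics/w2x.png",cv2.resize(b,(800,600),interpolation=cv2.INTER_CUBIC))
cv2.imwrite("pics/w1x.png",cv2.resize(a,(800,600),interpolation=cv2.INTER_CUBIC))
print(manip.get_state()["tcp_pos"])
E
```

```text
[ 509.02710251 -159.61306217  238.42439119]
```

View pics/w1x.png

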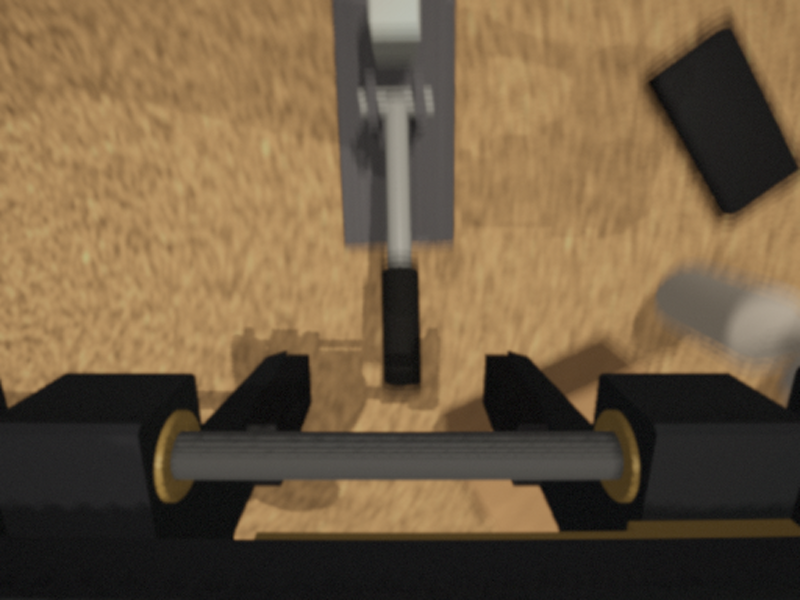

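View pics/w2x.png

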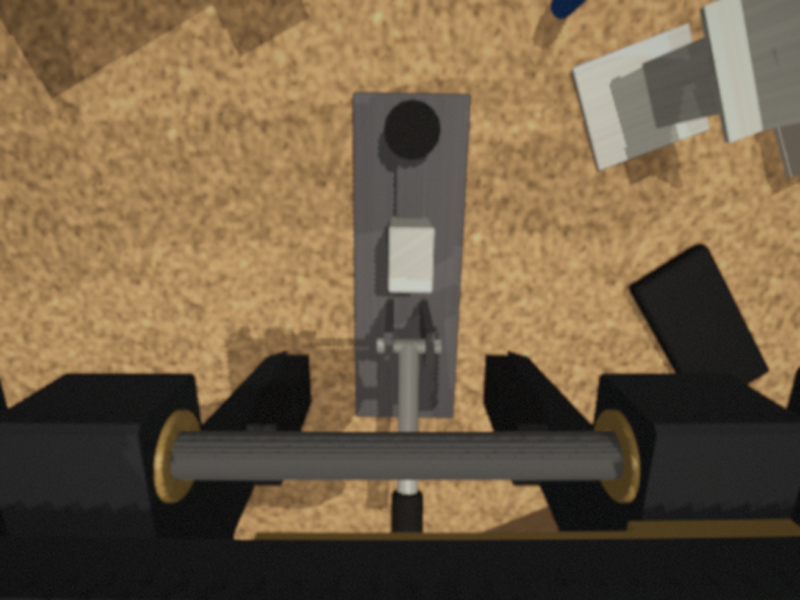

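```bash
python3 - <<'E'
from h import *
np.set_printoptions(precision=1,suppress=True)
w1=load("w1");w2=load("w2");s=load("s0");d=load("d0")
W=lambda u,v:((u+.5)/1.5625-.5,(v+.5)/1.5625-.5)
S=lambda u,v:((u+.5)/4-.5+130,(v+.5)/4-.5+165)
D=lambda u,v:((u+.5)/5-.5+230,(v+.5)/5-.5+140)
po=atz(w2,W(411.5,259),85);sa=atz(w2,W(412,130),46)
print("post",po,"tri",tri([(w2,W(411.5,259)),(d,D(311,253)),(s,S(376,293))]),"saddle",sa,"tri",tri([(w2,W(412,130)),(s,S(481,290))]))
f=[atz(w2,W(*p),10) for p in[(355,93),(470,94),(357,416),(453,416)]];print("plate",f)
m=(f[0]+f[1])/2;n=(f[2]+f[3])/2;v=m-n;print(np.linalg.norm(v),np.arctan2(v[1],v[0]),"post by plate",n+v*160/275)
v=sa-po;print(np.hypot(v[0],v[1]),np.arctan2(v[1],v[0]))
g0=atz(w1,W(400,268),121);g1=atz(w1,W(402,384),149);print("grip",g0,g1,(g0+g1)/2,"tri",tri([(w1,W(401,322)),(s,S(105,337)),(d,D(547,142))]))
st=manip.get_state();r=R.from_quat(st["orientation"]);print(st["tcp_pos"],np.arctan2(*r.as_matrix()[[1,0],0]))
E
```

```text
post [ 524.7 -150.4   85. ] tri [ 524.3 -150.7   81.8] saddle [562.9 -75.8  46. ] tri [562.2 -76.3  46.7]
plate [array([538.4, -30.6,  10. ]), array([615.8, -70. ,  10. ]), array([ 412.5, -271.9,   10. ]), array([ 490.8, -311. ,   10. ])]
271.7966264837129 1.0911758963552454 post by plate [ 524.7 -151.1   10. ]
83.76334744982111 1.0972261107262415
grip [ 455.6 -283.6  121. ] [ 427.8 -337.5  149. ] [ 441.7 -310.6  135. ] tri [ 439.5 -314.   133.2]
[ 509.  -159.6  238.4] 1.1078640080322386
```

```bash
python3 - <<'E'
from h import *
np.set_printoptions(precision=1,suppress=True)
w1=load("w1");s=load("s0");d=load("d0")
W=lambda u,v:((u+.5)/1.5625-.5,(v+.5)/1.5625-.5)
D=lambda u,v:((u+.5)/5-.5+230,(v+.5)/5-.5+140)
print("spray cap",atz(w1,W(768,322),150),atz(s,(194.5,313),150),atz(d,D(408,22),150),"base",atz(d,D(403,128),0))
print("parcel top",[atz(s,p,70) for p in[(77,341),(111,310),(171,342),(140,372)]])
E
```

```text
spray cap [ 620.9 -399.6  150. ] [ 650.4 -456.2  150. ] [ 602.6 -370.6  150. ] base [ 644.  -445.8    0. ]
parcel top [array([ 426.7, -571.4,   70. ]), array([ 428.2, -474.9,   70. ]), array([ 602.6, -484.7,   70. ]), array([ 593.2, -569.4,   70. ])]
```

>>> {"op": "drive_tool", "data": {
  "series": [
    [0, 0, 0.005, -40, 2, 0, 60],
    [0, 0, 0.013, -85, 4, 10, 60],
    [0, 0, 0.013, -130, 6, 20, 60],
    [0, 0, 0.013, -160, 7, 30, 60],
    [0, 0, 0.013, -170, 7, 60, 60],
    [0, 0, 0.013, -170, 7, 90, 60],
    [0, 0, 0.013, -170, 7, 115, 60],
    [0, 0, 0.013, -170, 7, 122, 60]
  ]
}}

```text
time: 2.35
tcp_pos: [435.3, -315.7, 113.3]
orientation: [0.855, 0.518, -0.001, -0.003]
force: [-0.6, 0.4, -0.6]
finger_gap: 60.1
finger_force: 0.0
```

>>> {"op": "drive_tool", "data": {
  "series": [
    [0, 0, 0, 0, 0, 0, 40],
    [0, 0, 0, 0, 0, 0, 15],
    [0, 0, 0, 0, 0, 0, 15],
    [0, 0, 0, 0, 0, 0, 15],
    [0, 0, 0, 0, 0, 0, 15],
    [0, 0, 0, 0, 0, 0, 15]
  ],
  "newtons": 20
}}

```text
time: 2.95
tcp_pos: [438.7, -316.1, 117.5]
orientation: [0.855, 0.519, -0.0, 0.0]
force: [-2.2, -0.5, 1.9]
finger_gap: 21.2
finger_force: 20.0
```

>>> {"op": "drive_tool", "data": {
  "series": [
    [0, 0.04, 0, -1.1, 0, 5.0, 15],
    [0, 0.08, 0, -2.1, 0, 10.1, 15],
    [0, 0.12, 0, -2.8, 0, 15.2, 15],
    [0, 0.16, 0, -3.3, 0, 20.3, 15],
    [0, 0.2, 0, -3.7, 0, 25.4, 15],
    [0, 0.24, 0, -3.8, 0, 30.6, 15],
    [0, 0.28, 0, -3.7, 0, 35.8, 15],
    [0, 0.32, 0, -3.4, 0, 40.9, 15]
  ]
}}

```text
time: 3.75
tcp_pos: [437.3, -319.5, 76.4]
orientation: [0.844, 0.513, 0.137, -0.082]
force: [-2.6, -0.1, 4.0]
finger_gap: 20.8
finger_force: 20.0
```

>>> {"op": "drive_tool", "data": {
  "series": [
    [0, 0.04, 0, -1.1, 0, 5.0, 15],
    [0, 0.08, 0, -2.1, 0, 10.1, 15],
    [0, 0.12, 0, -2.8, 0, 15.2, 15],
    [0, 0.16, 0, -3.3, 0, 20.3, 15],
    [0, 0.2, 0, -3.7, 0, 25.4, 15],
    [0, 0.24, 0, -3.8, 0, 30.6, 15],
    [0, 0.28, 0, -3.7, 0, 35.8, 15],
    [0, 0.3, 0, -3.5, 0, 38.3, 15]
  ]
}}

```text
time: 4.55
tcp_pos: [441.1, -312.0, 38.4]
orientation: [0.814, 0.494, 0.261, -0.158]
force: [-3.0, -2.7, 2.6]
finger_gap: 20.8
finger_force: 20.0
```

>>> {"op": "drive_tool", "data": {
  "series": [
    [0, 0, 0, 0, 0, 0, 15],
    [0, 0.01, 0, 0, 0, 1.2, 15],
    [0, 0.02, 0, -0.5, 0, 2.5, 15],
    [0, 0.02, 0, -0.5, 0, 2.5, 15]
  ]
}}

```text
time: 4.95
tcp_pos: [441.4, -311.6, 37.7]
orientation: [0.811, 0.494, 0.269, -0.163]
force: [-8.7, -3.2, 11.0]
finger_gap: 21.4
finger_force: 20.0
```

>>> {"op": "drive_tool", "data": {
  "series": [
    [0, -0.025, 0, 0.8, 0, -3.1, 15],
    [0, -0.05, 0, 1.7, 0, -6.2, 15],
    [0, -0.075, 0, 2.7, 0, -9.3, 15],
    [0, -0.1, 0, 3.7, 0, -12.3, 15],
    [0, -0.125, 0, 4.8, 0, -15.3, 15],
    [0, -0.15, 0, 6.0, 0, -18.3, 15],
    [0, -0.175, 0, 7.3, 0, -21.3, 15],
    [0, -0.2, 0, 8.7, 0, -24.2, 15]
  ]
}}

```text
time: 5.75
tcp_pos: [438.2, -317.8, 61.3]
orientation: [0.834, 0.507, 0.185, -0.112]
force: [-3.0, -3.8, 3.6]
finger_gap: 20.8
finger_force: 20.0
```

>>> {"op": "drive_tool", "data": {
  "series": [
    [0, -0.025, 0, 0.8, 0, -3.1, 15],
    [0, -0.05, 0, 1.7, 0, -6.2, 15],
    [0, -0.075, 0, 2.7, 0, -9.3, 15],
    [0, -0.1, 0, 3.7, 0, -12.3, 15],
    [0, -0.125, 0, 4.8, 0, -15.3, 15],
    [0, -0.15, 0, 6.0, 0, -18.3, 15],
    [0, -0.175, 0, 7.3, 0, -21.3, 15],
    [0, -0.2, 0, 8.7, 0, -24.2, 15]
  ]
}}

```text
time: 6.55
tcp_pos: [437.2, -319.7, 87.0]
orientation: [0.848, 0.516, 0.101, -0.061]
force: [-3.6, -4.7, 3.1]
finger_gap: 21.0
finger_force: 20.0
```

>>> {"op": "drive_tool", "data": {
  "series": [
    [0, -0.025, 0, 0.8, 0, -3.1, 15],
    [0, -0.05, 0, 1.7, 0, -6.2, 15],
    [0, -0.075, 0, 2.7, 0, -9.3, 15],
    [0, -0.1, 0, 3.7, 0, -12.3, 15],
    [0, -0.125, 0, 4.8, 0, -15.3, 15],
    [0, -0.15, 0, 6.0, 0, -18.3, 15],
    [0, -0.175, 0, 7.3, 0, -21.3, 15],
    [0, -0.2, 0, 8.7, 0, -24.2, 15]
  ]
}}

```text
time: 7.35
tcp_pos: [438.4, -317.1, 112.7]
orientation: [0.854, 0.519, 0.016, -0.009]
force: [-3.2, -3.8, 3.0]
finger_gap: 21.2
finger_force: 20.0
```

>>> {"op": "drive_tool", "data": {
  "series": [
    [0, -0.01, 0, 0.3, 0, -1.2, 15],
    [0, -0.02, 0, 0.6, 0, -2.5, 15],
    [0, -0.03, 0, 0.9, 0, -3.7, 15],
    [0, -0.03, 0, 0.9, 0, -3.7, 15]
  ]
}}

```text
time: 7.75
tcp_pos: [438.8, -316.3, 116.2]
orientation: [0.854, 0.52, 0.004, -0.002]
force: [-2.4, -4.7, 4.1]
finger_gap: 21.1
finger_force: 20.0
```

>>> {"op": "drive_tool", "data": {
  "series": [
    [0, -0.006, 0, 0.2, 0, -0.8, 15],
    [0, -0.01, 0, 0.4, 0, -1.5, 15],
    [0, -0.015, 0, 0.6, 0, -2.2, 15],
    [0, -0.015, 0, 0.8, 0, -3, 15],
    [0, -0.015, 0, 0.8, 0, -3, 15]
  ]
}}

```text
time: 8.25
tcp_pos: [438.5, -314.9, 117.9]
orientation: [0.855, 0.519, -0.003, 0.001]
force: [-2.2, -4.4, -0.1]
finger_gap: 21.5
finger_force: 20.0
```

>>> {"op": "drive_tool", "data": {
  "series": [
    [0, 0, 0, 0, 0, -0.8, 15],
    [0, 0, 0, 0, 0, -1.5, 15],
    [0, 0, 0, 0, 0, -1.5, 15]
  ]
}}

```text
time: 8.55
tcp_pos: [438.6, -314.4, 119.4]
orientation: [0.855, 0.519, -0.002, 0.0]
force: [0.3, -0.6, -3.6]
finger_gap: 21.3
finger_force: 20.0
```

>>> {"op": "drive_tool", "data": {
  "series": [
    [0, 0, 0, 0, 0, 0, 30],
    [0, 0, 0, 0, 0, 0, 45],
    [0, 0, 0, 0, 0, 0, 60],
    [0, 0, 0, 0, 0, 0, 60],
    [0, 0, 0, 0, 0, -45, 60],
    [0, 0, 0, 0, 0, -90, 60],
    [0, 0, 0, 40, 0, -110, 60],
    [0, 0, 0, 70, 0, -112, 60]
  ]
}}

```text
time: 9.35
tcp_pos: [474.2, -253.4, 236.8]
orientation: [0.855, 0.518, 0.0, 0.005]
force: [0.1, 0.4, 0.5]
finger_gap: 59.9
finger_force: 0.0
```

>>> {"op": "drive_tool", "data": {
  "series": [
    [0, 0, 0, 0, 0, 0, 60],
    [0, 0, 0, 0, 0, 0, 60],
    [0, 0, 0, 0, 0, 0, 60]
  ]
}}

```text
time: 9.65
tcp_pos: [470.8, -253.0, 231.0]
orientation: [0.855, 0.519, -0.003, 0.001]
force: [-0.4, 0.9, 0.4]
finger_gap: 60.3
finger_force: 0.0
```

```bash
python3 - <<'E'
from h import *
st=manip.get_state();r=R.from_quat(st["orientation"]);print(st["tcp_pos"],r.as_matrix())
a,c=snap("wrist","w3"); snap("scene","s3"); snap("side","d3")
cv2.imwrite("pics/w3x.png",cv2.resize(a,(800,600),interpolation=cv2.INTER_CUBIC))
E
```

```text
[ 470.79442202 -252.96640691  231.00341593] [[ 0.46099061  0.88739784 -0.00356694]
 [ 0.88738865 -0.4610028  -0.00421925]
 [-0.00538852 -0.00122023 -0.99998474]]
```

View pics/w3x.png

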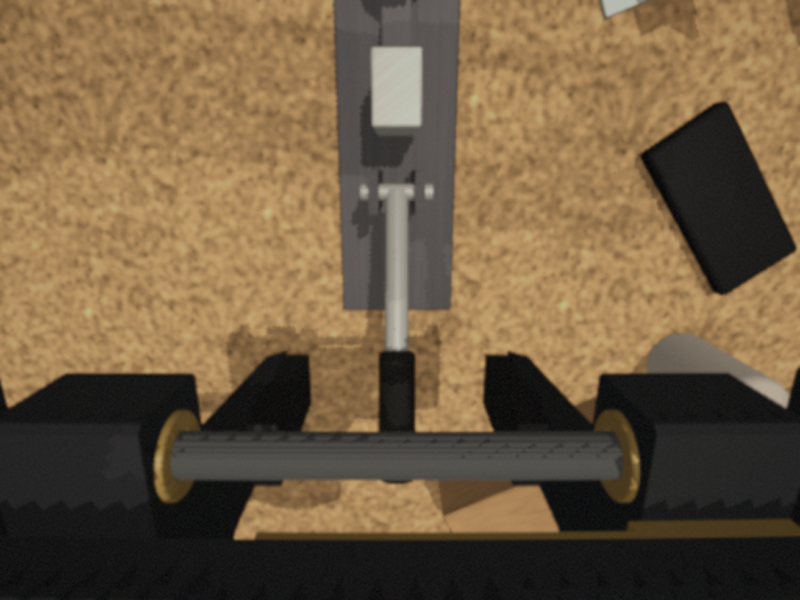

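```bash
python3 - <<'E'
from h import *
np.set_printoptions(precision=1,suppress=True)
c=load("w3")
W=lambda u,v:((u+.5)/1.5625-.5,(v+.5)/1.5625-.5)
po=atz(c,W(396.5,87),85); e=(atz(c,W(343,309),10)+atz(c,W(449,308),10))/2
a=atz(c,W(372,47),85)-atz(c,W(371,127),85);b=atz(c,W(421,46),85)-atz(c,W(422,127),85)
v=po-e; print(po,e,np.hypot(*v[:2]),np.arctan2(v[1],v[0]),np.arctan2((a+b)[1],(a+b)[0]))
st=manip.get_state();r=R.from_quat(st["orientation"]);print(r.inv().apply(np.array([523,-95,245])-st["tcp_pos"]))
E
```

```text
[ 524.5 -149.8   85. ] [ 450.7 -290.1   10. ] 158.5313333522793 1.0867564151416265 1.0904221708880155
[164.4 -26.8 -14.8]
```

>>> {"op": "drive_tool", "data": {
  "series": [
    [0, 0, -0.08, 25, -4, -5, 80],
    [0, 0, -0.16, 60, -10, -10, 80],
    [0, 0, -0.24, 100, -16, -15, 80],
    [0, 0, -0.32, 130, -22, -15, 80],
    [0, 0, -0.4, 155, -26, -15, 80],
    [0, 0, -0.48, 164, -27, -15, 80],
    [0, 0, -0.48, 164, -27, -15, 80],
    [0, 0, -0.48, 164, -27, -15, 80]
  ]
}}

```text
time: 10.6
tcp_pos: [522.9, -95.2, 245.5]
orientation: [0.707, 0.707, -0.003, 0.001]
force: [0.4, -0.1, -0.2]
finger_gap: 80.0
finger_force: 0.0
```

```bash
python3 - <<'E'
from h import *
snap("wrist","w4"); st=manip.get_state(); print(st["tcp_pos"],st["orientation"])
E
```

```text
[522.7997426  -95.39759441 245.56703098] [ 7.07610085e-01  7.06597778e-01 -2.68178007e-03  5.95966934e-04]
```

>>> {"op": "drive_tool", "data": {
  "series": [
    [0, 0, 0, 25, 0, 0, 80],
    [0, 0, 0, 50, 0, 0, 80],
    [0, 0, 0, 50, 0, 0, 80],
    [0, 0, 0, 50, 0, 0, 80],
    [0, 0, 0, 50, 0, 0, 80]
  ]
}}

```text
time: 11.15
tcp_pos: [523.0, -45.8, 245.7]
orientation: [0.707, 0.707, -0.003, 0.001]
force: [0.6, -0.5, 0.7]
finger_gap: 79.7
finger_force: 0.0
```

```bash
python3 - <<'E'
from h import *
st=manip.get_state(); print(st["tcp_pos"],st["orientation"])
b,c=snap("wrist","w5"); a=cv2.imread("pics/w4.png")
out=[]
for t,im in(("w4",a),("w5",b)):
    q=proj(load(t),[[523,71,83]])[0]; x=int(q[0])-65; y=max(0,int(q[1])-50); print(t,q,x,y)
    out.append(cv2.resize(im[y:y+98,x:x+130],None,fx=6,fy=3*2,interpolation=cv2.INTER_CUBIC)[:, :])
o=np.vstack(out); o=cv2.resize(o,None,fx=.5,fy=.5,interpolation=cv2.INTER_AREA)
cv2.imwrite("pics/w45.png",o); print(o.shape)
E
```

```text
[523.0172553  -45.7670797  245.66952131] [ 0.70727262  0.70693551 -0.00258847  0.00096372]
w4 [253.76949632   0.49241033] 188 0
w5 [253.67133039  57.82410669] 188 7
(588, 390, 3)
```

View pics/w45.png

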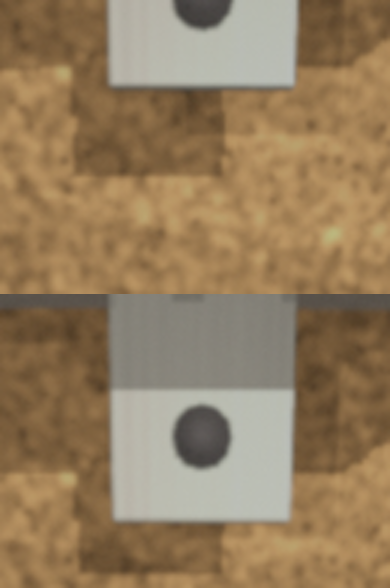

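```bash
python3 - <<'E'
from h import *
np.set_printoptions(precision=1,suppress=True)
c4=load("w4");c5=load("w5");s=load("s0")
Wa=lambda u,v:(188+(u+.5)/3-.5,(v+.5)/3-.5); Wb=lambda u,v:(188+(u+.5)/3-.5,7+(v+.5)/3-.5)
S=lambda u,v:((u+.5)/4-.5+130,(v+.5)/4-.5+165)
for a,b,e in(((108,87),(113,227),(480,148)),((296,87),(291,227),(547,168))): print("corner",tri([(c4,Wa(*a)),(c5,Wb(*b))]),tri([(c4,Wa(*a)),(c5,Wb(*b)),(s,S(*e))]),atz(c5,Wb(*b),72))
print("bolt",atz(c5,Wb(202,142),80),tri([(c5,Wb(202,142)),(s,S(531,136))]))
E
```

```text
corner [493.9  49.2  75.1] [493.1  49.4  72. ] [493.9  49.5  72. ]
corner [554.5  49.2  74.6] [553.2  48.4  73. ] [554.7  49.4  72. ]
bolt [524.3  74.9  80. ] [523.4  74.9  76.9]
```

>>> {"op": "drive_tool", "data": {
  "series": [
    [-0.002, 0.005, 0.08, -25, 1.5, 0, 80],
    [-0.002, 0.005, 0.2, -65, 1.5, 0, 80],
    [-0.002, 0.005, 0.34, -95, 1.5, 10, 80],
    [-0.002, 0.005, 0.44, -104.5, 1.5, 30, 80],
    [-0.002, 0.005, 0.479, -104.5, 1.5, 70, 80],
    [-0.002, 0.005, 0.479, -104.5, 1.5, 110, 80],
    [-0.002, 0.005, 0.479, -104.5, 1.5, 120, 80],
    [-0.002, 0.005, 0.479, -104.5, 1.5, 120, 80]
  ]
}}

```text
time: 12.0
tcp_pos: [522.6, -149.7, 124.2]
orientation: [0.855, 0.519, -0.001, -0.002]
force: [0.3, -0.4, -0.3]
finger_gap: 79.8
finger_force: 0.0
```

```bash
python3 - <<'E'
from h import *
st=manip.get_state();r=R.from_quat(st["orientation"]);m=r.as_matrix();print(st["tcp_pos"],m,np.arctan2(m[1,0],m[0,0]))
print(r.inv().apply(np.array([524.5,-150.3,46])-st["tcp_pos"]))
E
```

```text
[ 522.63274621 -149.71290456  124.19819893] [[ 4.60830331e-01  8.87480554e-01 -3.69764489e-03]
 [ 8.87488089e-01 -4.60828806e-01  1.30507157e-03]
 [-5.45755637e-04 -3.88303237e-03 -9.99992312e-01]] 1.0918656817595471
[ 0.38212408  2.23134806 78.18992711]
```

>>> {"op": "drive_tool", "data": {
  "series": [
    [0, 0, 0, 0, 0.5, 30, 80],
    [0, 0, 0, 0, 1, 60, 80],
    [0, 0, 0, 0, 1, 74, 80],
    [0, 0, 0, 0, 1, 79, 80],
    [0, 0, 0, 0, 1, 79, 80],
    [0, 0, 0, 0, 1, 79, 80],
    [0, 0, 0, 0, 1, 79, 80]
  ]
}}

```text
time: 12.7
tcp_pos: [526.7, -150.5, 48.8]
orientation: [0.854, 0.52, 0.001, 0.001]
force: [-0.5, 0.5, -0.1]
finger_gap: 79.7
finger_force: 0.0
```

```bash
python3 - <<'E'
from h import *
st=manip.get_state();r=R.from_quat(st["orientation"]);m=r.as_matrix();print(st["tcp_pos"],m,np.arctan2(m[1,0],m[0,0]),st["force"])
print(r.inv().apply(np.array([524.5,-150.3,46])-st["tcp_pos"]))
E
```

```text
[ 526.66425127 -150.48984224   48.79098001] [[ 4.59921490e-01  8.87952470e-01  3.55444997e-03]
 [ 8.87959290e-01 -4.59920910e-01 -1.02745930e-03]
 [ 7.22430840e-04  3.62875749e-03 -9.99993155e-01]] 1.0928894112916971 [-0.53603845  0.52464989 -0.05013883]
[-0.82882978 -2.01919246  2.78307313]
```

>>> {"op": "drive_tool", "data": {
  "series": [
    [0.004, 0, 0, -0.8, -2, 2.5, 70],
    [0.004, 0, 0, -0.8, -2, 2.5, 50],
    [0.004, 0, 0, -0.8, -2, 2.5, 35],
    [0.004, 0, 0, -0.8, -2, 2.5, 22],
    [0.004, 0, 0, -0.8, -2, 2.5, 20],
    [0.004, 0, 0, -0.8, -2, 2.5, 20],
    [0.004, 0, 0, -0.8, -2, 2.5, 20]
  ],
  "newtons": 45
}}

```text
time: 13.4
tcp_pos: [523.5, -150.0, 44.6]
orientation: [0.854, 0.52, -0.001, -0.001]
force: [1.4, -0.1, -0.8]
finger_gap: 29.7
finger_force: 45.0
```

>>> {"op": "drive_tool", "data": {
  "series": [
    [0, 0, 0, 0, 0, -3, 20],
    [0, 0, 0, 0, 0, -7, 20],
    [0, 0, 0, 0, 0, -10, 20],
    [0, 0, 0, 0, 0, -10, 20],
    [0, 0, 0, 0, 0, -10, 20]
  ]
}}

```text
time: 13.9
tcp_pos: [522.9, -149.8, 54.4]
orientation: [0.854, 0.52, -0.001, -0.002]
force: [0.2, -0.7, -8.0]
finger_gap: 29.5
finger_force: 45.0
```

```bash
python3 - <<'E'
from h import *
st=manip.get_state();r=R.from_quat(st["orientation"]);m=r.as_matrix();print(st["tcp_pos"],m,np.arctan2(m[1,0],m[0,0]),st["force"],st["moment"],st["finger_gap"])
print(r.inv().apply(np.array([524.5,-60,55])-st["tcp_pos"]))
E
```

```text
[ 522.94288445 -149.78914085   54.40875459] [[ 4.60020793e-01  8.87902483e-01 -3.17023627e-03]
 [ 8.87908106e-01 -4.60016823e-01  1.92810102e-03]
 [ 2.53603667e-04 -3.70184504e-03 -9.99993116e-01]] 1.0927776933348916 [ 0.23081935 -0.68249357 -8.04761146] [ 0.07070851 -0.08195234  0.00029545] 29.492446442982576
[ 80.4409615  -39.92413721  -0.42305523]
```

>>> {"op": "drive_tool", "data": {
  "series": [
    [0, 0, -0.04, 8, -4, 0, 20],
    [0, 0, -0.1, 20, -10, 0, 20],
    [0, 0, -0.18, 35, -18, 0, 20],
    [0, 0, -0.26, 50, -25, 0, 20],
    [0, 0, -0.34, 63, -32, 0, 20],
    [0, 0, -0.42, 74, -37, 0, 20],
    [0, 0, -0.478, 80, -40, 0, 20],
    [0, 0, -0.478, 80, -40, 0, 20]
  ]
}}

```text
time: 14.7
tcp_pos: [524.1, -59.0, 54.5]
orientation: [0.706, 0.708, -0.0, -0.002]
force: [-0.3, -0.6, -8.0]
finger_gap: 29.6
finger_force: 45.0
```

>>> {"op": "drive_tool", "data": {
  "series": [
    [0, 0, 0, 0, 0, 1, 20],
    [0, 0, 0, 0, 0, 2, 20],
    [0, 0, 0, 0, 0, 2, 20]
  ]
}}

```text
time: 15.0
tcp_pos: [524.2, -60.8, 52.5]
orientation: [0.707, 0.707, -0.001, -0.002]
force: [0.4, 0.1, -7.5]
finger_gap: 29.8
finger_force: 45.0
```

```bash
python3 - <<'E'
from h import *
st=manip.get_state();r=R.from_quat(st["orientation"]);m=r.as_matrix();print(st["tcp_pos"],m,np.arctan2(m[1,0],m[0,0]),st["force"],st["moment"],st["finger_gap"])
a,c=snap("wrist","w6"); b,_=snap("scene","s6")
b=cv2.resize(b[150:300,150:350],(533,400),interpolation=cv2.INTER_CUBIC)
cv2.imwrite("pics/w6x.png",cv2.resize(a,(800,600),interpolation=cv2.INTER_CUBIC))
E
```

```text
[524.24298945 -60.7711654   52.49917064] [[ 8.50489184e-04  9.99994110e-01 -3.32503770e-03]
 [ 9.99998081e-01 -8.44615848e-04  1.76740223e-03]
 [ 1.76458345e-03 -3.32653448e-03 -9.99992910e-01]] 1.5699458361841598 [ 0.3709339   0.12281672 -7.51192793] [ 0.07732826 -0.05836139  0.02177655] 29.835608725401453
```

View pics/w6x.png

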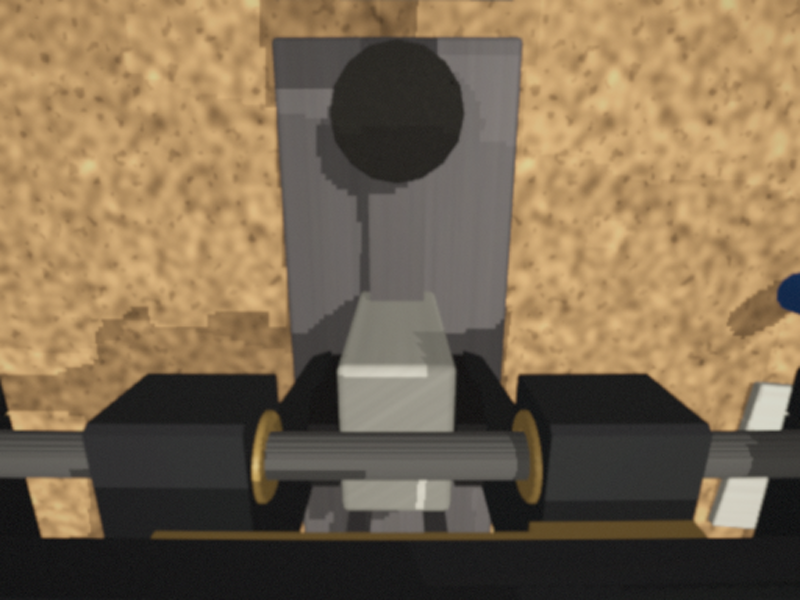

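```bash
python3 - <<'E'
from h import *
np.set_printoptions(precision=1,suppress=True)
c=load("w6");W=lambda u,v:((u+.5)/1.5625-.5,(v+.5)/1.5625-.5)
print([atz(c,W(397,111),z) for z in(52,54,56)],[atz(c,W(*p),52.5)for p in((330,111),(464,111),(397,40),(397,182))])
print([atz(c,W(*p),18) for p in((274,38),(521,38),(287,235),(509,235))])
E
```

```text
[array([524.7,  25.8,  52. ]), array([524.7,  25.5,  54. ]), array([524.8,  25.3,  56. ])] [array([504.8,  25.8,  52.5]), array([544.7,  25.7,  52.5]), array([524.8,  44.9,  52.5]), array([524.7,   5.1,  52.5])]
[array([481. ,  54.4,  18. ]), array([568.7,  54.2,  18. ]), array([481.2, -15.7,  18. ]), array([568.6, -15.8,  18. ])]
```

>>> {"op": "drive_tool", "data": {
  "series": [
    [0, 0, 0, 8, -0.5, 0, 20],
    [0, 0, 0, 18, -0.5, 0, 20],
    [0, 0, 0, 28, -0.5, 0, 20],
    [0, 0, 0, 38, -0.5, 0, 20],
    [0, 0, 0, 46, -0.5, 0, 20],
    [0, 0, 0, 49.6, -0.5, 0, 20],
    [0, 0, 0, 49.6, -0.5, 0, 20],
    [0, 0, 0, 49.6, -0.5, 0, 20]
  ]
}}

```text
time: 15.9
tcp_pos: [524.0, -10.8, 52.9]
orientation: [0.707, 0.707, -0.0, -0.001]
force: [0.2, 0.3, -8.6]
finger_gap: 29.6
finger_force: 45.0
```

>>> {"op": "drive_tool", "data": {
  "series": [
    [0, 0, 0, 0, 0, 2, 20],
    [0, 0, 0, 0, 0, 4, 20],
    [0, 0, 0, 0, 0, 6, 20],
    [0, 0, 0, 0, 0, 7, 20],
    [0, 0, 0, 0, 0, 7, 20],
    [0, 0, 0, 0, 0, 7, 20]
  ]
}}

```text
time: 16.5
tcp_pos: [524.0, -10.9, 45.8]
orientation: [0.707, 0.707, -0.0, -0.002]
force: [-0.8, 0.4, -7.2]
finger_gap: 29.2
finger_force: 45.0
```

>>> {"op": "drive_tool", "data": {
  "series": [
    [0, 0, 0, 0, 0, 0.7, 20],
    [0, 0, 0, 0, 0, 1.3, 20],
    [0, 0, 0, 0, 0, 1.3, 20],
    [0, 0, 0, 0, 0, 1.3, 20]
  ]
}}

```text
time: 16.9
tcp_pos: [524.2, -10.8, 44.8]
orientation: [0.707, 0.707, -0.0, -0.001]
force: [0.7, 1.6, -6.0]
finger_gap: 29.4
finger_force: 45.0
```

>>> {"op": "drive_tool", "data": {
  "series": [
    [0, 0, 0, 0, 0, 0.4, 20],
    [0, 0, 0, 0, 0, 0.8, 20],
    [0, 0, 0, 0, 0, 0.8, 20]
  ]
}}

```text
time: 17.2
tcp_pos: [524.3, -10.8, 44.6]
orientation: [0.707, 0.707, -0.0, -0.001]
force: [-2.9, 1.9, 2.6]
finger_gap: 29.6
finger_force: 45.0
```

>>> {"op": "drive_tool", "data": {
  "series": [
    [0, 0, 0, 0, 0, 0, 45],
    [0, 0, 0, 0, 0, 0, 70],
    [0, 0, 0, 0, 0, 0, 70],
    [0, 0, 0, 0, 0, -30, 70],
    [0, 0, 0, 0, 0, -70, 70],
    [0, 0, 0, 0, 0, -115, 70],
    [0, 0, 0, -20, 0, -145, 70],
    [0, 0, 0, -60, 0, -150, 70]
  ]
}}

```text
time: 18.0
tcp_pos: [528.1, -70.7, 199.5]
orientation: [0.706, 0.708, 0.003, 0.002]
force: [-0.0, -1.4, -0.2]
finger_gap: 69.9
finger_force: 0.0
```

>>> {"op": "drive_tool", "data": {
  "series": [
    [0, 0, 0, -40, 0, -20, 70],
    [0, 0, 0, -85, 0, -20, 70],
    [0, 0, 0, -100, 0, -20, 70],
    [0, 0, 0, -100, 0, -20, 70],
    [0, 0, 0, -100, 0, -20, 70],
    [0, 0, 0, -100, 0, -20, 70]
  ]
}}

```text
time: 18.6
tcp_pos: [524.2, -169.6, 212.8]
orientation: [0.707, 0.708, -0.0, -0.002]
force: [-0.0, 0.3, -0.1]
finger_gap: 70.2
finger_force: 0.0
```

```bash
python3 - <<'E'
from h import *
st=manip.get_state();r=R.from_quat(st["orientation"]);m=r.as_matrix();print(st["tcp_pos"],m)
a,c=snap("wrist","w7"); b,_=snap("scene","s7"); q,_=snap("side","d7")
b=cv2.resize(b[160:280,180:320],(400,343),interpolation=cv2.INTER_CUBIC)
a=cv2.resize(a[:256],(800,400),interpolation=cv2.INTER_CUBIC)[:,150:550]
cv2.imwrite("pics/w7x.png",np.hstack([a,cv2.copyMakeBorder(b,0,57,0,0,cv2.BORDER_CONSTANT)]))
E
```

```text
[ 524.16224423 -169.62185263  212.83266474] [[-0.00114212  0.99999192 -0.00385523]
 [ 0.99999541  0.00115293  0.00280348]
 [ 0.00280791 -0.00385201 -0.99998864]]
```

View pics/w7x.png

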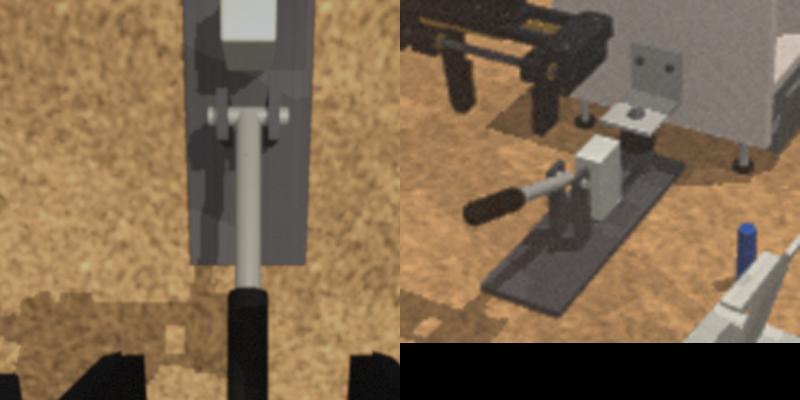

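The jack stands upright, with its saddle under the tab in the scene view. In the wrist crop the plate end is at (190..306, 265) and the post's rear edge at (222..276, 40). I'll check the pose from these.

```bash
python3 - <<'E'
from h import *
np.set_printoptions(precision=1,suppress=True)
c=load("w7");W=lambda u,v:((u+150.5)/1.5625-.5,(v+.5)/1.5625-.5)
for p,z in(((190,265),10),((306,264.5),10),((222,40),85),((276,40),85),((248,115),85),((248,290),121),((184,10),10),((315,10),10)): print(p,z,atz(c,W(*p),z))
st=manip.get_state();r=R.from_quat(st["orientation"]);print(r.inv().apply(np.array([524,-195.5,116])-st["tcp_pos"]))
E
```

```text
(190, 265) 10 [ 479.8 -169.7   10. ]
(306, 264.5) 10 [ 569.4 -169.3   10. ]
(222, 40) 85 [510.6 -31.7  85. ]
(276, 40) 85 [539.7 -31.7  85. ]
(248, 115) 85 [524.6 -69.7  85. ]
(248, 290) 121 [ 524.7 -161.5  121. ]
(184, 10) 10 [481.2   5.8  10. ]
(315, 10) 10 [569.8   5.7  10. ]
[-26.   -0.2  97.1]
```

>>> {"op": "drive_tool", "data": {
  "series": [
    [0, 0, 0, -12, 0, 10, 60],
    [0, 0, 0, -25.5, 0.3, 30, 60],
    [0, 0, 0, -25.5, 0.3, 55, 60],
    [0, 0, 0, -25.5, 0.3, 80, 60],
    [0, 0, 0, -25.5, 0.3, 96, 60],
    [0, 0, 0, -25.5, 0.3, 96, 60],
    [0, 0, 0, -25.5, 0.3, 96, 60],
    [0, 0, 0, -25.5, 0.3, 96, 40]
  ]
}}

```text
time: 19.55
tcp_pos: [525.3, -196.9, 118.5]
orientation: [0.707, 0.707, -0.0, -0.001]
force: [0.1, -0.2, 0.2]
finger_gap: 54.2
finger_force: 0.0
```

>>> {"op": "drive_tool", "data": {
  "series": [
    [0, 0, 0, 0, 0, 0, 25],
    [0, 0, 0, 0, 0, 0, 15],
    [0, 0, 0, 0, 0, 0, 15],
    [0, 0, 0, 0, 0, 0, 15],
    [0, 0, 0, 0, 0, 0, 15]
  ],
  "newtons": 35
}}

```text
time: 20.05
tcp_pos: [524.4, -196.6, 117.7]
orientation: [0.707, 0.707, -0.0, -0.001]
force: [-0.7, -0.4, 1.4]
finger_gap: 20.4
finger_force: 35.0
```

>>> {"op": "drive_tool", "data": {
  "series": [
    [0, 0.03, 0, -0.9, 0, 3.8, 15],
    [0, 0.06, 0, -1.7, 0, 7.6, 15],
    [0, 0.09, 0, -2.4, 0, 11.5, 15],
    [0, 0.12, 0, -2.9, 0, 15.4, 15],
    [0, 0.16, 0, -3.5, 0, 20.6, 15],
    [0, 0.2, 0, -3.8, 0, 25.8, 15],
    [0, 0.2, 0, -3.8, 0, 25.8, 15]
  ]
}}

```text
time: 20.75
tcp_pos: [524.4, -200.8, 91.2]
orientation: [0.704, 0.703, 0.071, -0.073]
force: [-0.5, 0.6, 1.7]
finger_gap: 20.5
finger_force: 35.0
```

>>> {"op": "drive_tool", "data": {
  "series": [
    [0, 0.03, 0, -0.9, 0, 3.8, 15],
    [0, 0.06, 0, -1.7, 0, 7.6, 15],
    [0, 0.09, 0, -2.4, 0, 11.5, 15],
    [0, 0.12, 0, -2.9, 0, 15.4, 15],
    [0, 0.15, 0, -3.4, 0, 19.3, 15],
    [0, 0.18, 0, -3.7, 0, 23.2, 15],
    [0, 0.2, 0, -3.8, 0, 25.8, 15],
    [0, 0.2, 0, -3.8, 0, 25.8, 15]
  ]
}}

```text
time: 21.55
tcp_pos: [524.7, -199.4, 65.8]
orientation: [0.693, 0.692, 0.141, -0.143]
force: [-2.4, -3.2, 8.0]
finger_gap: 20.8
finger_force: 35.0
```

```bash
python3 - <<'E'
from h import *
st=manip.get_state();r=R.from_quat(st["orientation"]);m=r.as_matrix();print(st["tcp_pos"],r.apply([0,0,-19])+st["tcp_pos"],np.arcsin(m[2,0]),st["force"],st["moment"])
b,_=snap("scene","s8")
E
```

```text
[ 524.65874527 -199.40931618   65.81802091] [ 524.69055245 -206.87692348   83.28896334] 0.4039231545464371 [-2.40929206 -3.19467324  8.01283759] [-0.07461528  0.29338495  0.19359862]
```

>>> {"op": "drive_tool", "data": {
  "series": [
    [0, 0.03, 0, -0.9, 0, 3.8, 15],
    [0, 0.06, 0, -1.7, 0, 7.6, 15],
    [0, 0.09, 0, -2.4, 0, 11.5, 15],
    [0, 0.12, 0, -2.9, 0, 15.4, 15],
    [0, 0.15, 0, -3.4, 0, 19.3, 15],
    [0, 0.18, 0, -3.7, 0, 23.2, 15],
    [0, 0.2, 0, -3.8, 0, 25.8, 15],
    [0, 0.2, 0, -3.8, 0, 25.8, 15]
  ]
}}

```text
time: 22.4
tcp_pos: [524.8, -193.0, 40.6]
orientation: [0.676, 0.674, 0.21, -0.211]
force: [-3.0, -4.1, 9.4]
finger_gap: 20.5
finger_force: 35.0
```

>>> {"op": "drive_tool", "data": {
  "series": [
    [0, 0.01, 0, -0.2, 0, 1.2, 15],
    [0, 0.02, 0, -0.5, 0, 2.5, 15],
    [0, 0.03, 0, -0.7, 0, 3.8, 15],
    [0, 0.03, 0, -0.7, 0, 3.8, 15]
  ]
}}

```text
time: 22.8
tcp_pos: [524.8, -191.9, 38.0]
orientation: [0.672, 0.672, 0.22, -0.22]
force: [-2.8, -4.7, 10.2]
finger_gap: 20.6
finger_force: 35.0
```

```bash
python3 - <<'E'
from h import *
st=manip.get_state();r=R.from_quat(st["orientation"]);m=r.as_matrix();print(st["tcp_pos"],r.apply([0,0,-19])+st["tcp_pos"],np.arcsin(m[2,0]),st["force"],st["moment"])
E
```

```text
[ 524.79917906 -191.88861063   37.96923915] [ 524.81277825 -203.12327887   53.2918383 ] 0.6326668189014375 [-2.76778196 -4.72542655 10.19167084] [-0.04463362  0.41408541  0.40717313]
```

>>> {"op": "drive_tool", "data": {
  "series": [
    [0, 0.01, 0, -0.2, 0, 1, 15],
    [0, 0.015, 0, -0.4, 0, 2, 15],
    [0, 0.02, 0, -0.5, 0, 2.5, 15],
    [0, 0.02, 0, -0.5, 0, 2.5, 15]
  ]
}}

```text
time: 23.2
tcp_pos: [524.9, -191.4, 37.5]
orientation: [0.67, 0.67, 0.226, -0.227]
force: [-6.8, -8.4, 18.6]
finger_gap: 20.3
finger_force: 35.0
```

```bash
python3 - <<'E'
from h import *
np.set_printoptions(precision=2,suppress=True)
st=manip.get_state();print(st["tcp_pos"],st["force"],st["moment"])
b,_=snap("scene","s9")
a=cv2.imread("pics/s7.png"); g=lambda i:cv2.cvtColor(i,cv2.COLOR_BGR2GRAY).astype(np.float32)
c=load("s7")
def sh(x,y,w,h,t):
    res=cv2.matchTemplate(g(b)[y-5:y+h+5,x-5:x+w+5],g(a)[y:y+h,x:x+w],cv2.TM_CCOEFF_NORMED); _,m,_,l=cv2.minMaxLoc(res)
    i,j=l; f=lambda p,q,r:(p-r)/(2*(p-2*q+r)) if p-2*q+r else 0
    dx=f(*res[j,i-1:i+2]) if 0<i<10 else 0; dy=f(*res[j-1:j+2,i]) if 0<j<10 else 0
    print(t,i-5+dx,j-5+dy,m)
sh(250,170,36,38,"tab/bracket"); sh(272,108,45,25,"dish"); sh(238,207,24,30,"post"); sh(293,236,14,25,"balm"); sh(240,315,30,40,"bank")
print("expected tab shift for 19mm",proj(c,[[524,75,94]])-proj(c,[[524,75,75]]), "10mm in y", proj(c,[[524,0,85]])-proj(c,[[524,-10,85]]))
E
```

```text
[ 524.87 -191.42   37.45] [-6.8  -8.39 18.62] [0.39 0.78 0.73]
tab/bracket 0.7087767 -5 0.6195141673088074
dish 1.9762917 -3.6076934 0.744493842124939
post 0.10686125 0.04105946 0.9604688882827759
balm -0.018580057 -0.077386685 0.9945771098136902
bank 0.004889864 -0.016163314 0.9920662045478821
expected tab shift for 19mm [[-0.09 -5.28]] 10mm in y [[ 1.66 -1.72]]
```

>>> {"op": "drive_tool", "data": {
  "series": [
    [0, 0, 0, 0, 0, 0, 15],
    [0, 0, 0, 0, 0, 0, 15],
    [0, 0, 0, 0, 0, 0, 15],
    [0, 0, 0, 0, 0, 0, 15]
  ]
}}

```text
time: 23.65
tcp_pos: [524.9, -191.4, 37.5]
orientation: [0.67, 0.67, 0.226, -0.227]
force: [-7.4, -8.1, 17.6]
finger_gap: 20.4
finger_force: 35.0
```

```bash
python3 -c "
from rig import manip
s=manip.get_state();print(s['tcp_pos'],s['force']);print(manip.close_job())"
```

```text
[ 524.85746381 -191.44095081   37.48257785] [-7.44457319 -8.11495055 17.63952588]
the job is handed in; nothing more can be done
None
```

The job is handed in at about 24 s: I worked the lever dry (down, then eased back up), stood the jack with its saddle within about 1 mm of the lift pad's centre by measurement, and raised the shelf with the lever held on its down stop (about 18 N).

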